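# Shelve the orange feed bottle beside the blue-capped one

## Task

Slide the orange bottle into the row in the grey tray, directly to the right of the blue-capped bottle as seen from the robot: nudge the row apart to open a gap there, then push the orange one in, square and fully back, level with the others. Never lift it off the tray (its cap is loose), and leave the whole row upright against the back wall. Do not disturb the cup, dropper bottle or glasses case.

Things in the scene. Friction and masses are not known exactly. Their poses are not given: they have to be found in the camera images.
- organiser: Fixed grey tray, slippery (friction 0.2). Origin at counter level on the row's centre line: x from the open front (robot side) to the back wall, y along the row to the robot's left. Floor top 4 mm up, from x=-180 to the back wall (inner face x=+32, 45 high). End cheeks 45 high at y=+170 and -170 (inner faces), x=-31 to 35. Five bottles would leave 20 mm to spare between them.
- blue: White bottle with a blue cap, in the row (not the rightmost). All five bottles: body 60 (x) by 64 (y) by 56 high, shoulder 48 by 50 up to 61, round cap of diameter 28 from 64 to 88 above the underside; about 220 g. Between the caps of touching bottles 36 mm is free above the shoulders. Origin: centre of the underside; in the row its x points to the back wall, y along the row, z up.
- white_b: White bottle with a white cap, in the row (not the rightmost). Same shape, origin and axes as blue.
- white_c: White bottle with a white cap, in the row (not the rightmost). Same shape, origin and axes as blue.
- white_end: White bottle, white cap, always rightmost (-y) at the start. Same shape, origin and axes as blue. At first the four bottles of the row stand tight together near the back wall, with 25 to 57 mm free between each end of the row and its cheek: the space of one side alone is too little for a fifth bottle.
- orange: Orange bottle, white cap, yellow label, on the tray's floor in front of the row, turned up to 0.35 rad from square. Same shape (60 x by 64 y), origin and axes as blue. Home when its back touches the back wall (origin at x=+2 in the tray's frame).
- cup: Red plastic cup, loose on the counter to the left of the tray, mouth up, rim radius 45, height 105. Origin: centre of the underside.
- dropper: Small amber dropper bottle with a green cap, loose on the counter to the right of the tray, radius 18, height 85. Origin: centre of the underside.
- case: Shut brown glasses case, loose on the counter to the right of the tray, 150 by 55, 41 high, long side along its x. Origin: centre of the underside.
There are look-alikes about, which are no part of the job. Leave any turquoise look-alike of the blue alone. What is shaped like the white_b but purple or turquoise is not meant.

How it is judged:
On the way:
1. a bottle's width is open to the right of the blue-capped bottle while the orange one is still in front ((y of white_b in the frame of blue above 0 m or y of white_b in the frame of blue below -0.122 m) and (y of white_c in the frame of blue above 0 m or y of white_c in the frame of blue below -0.122 m) and (y of white_end in the frame of blue above 0 m or y of white_end in the frame of blue below -0.122 m) and x of orange in the frame of organiser below -0.035 m), for 0.1 s.
At the end, for the whole second after the job is handed in: Orange bottle on the tray directly right of the blue one (centres 58-110 mm), rightmost white still right of it, square to 0.12 rad, within 8 mm of the row line; other four in the tray, at most 10 mm forward of that line; all upright to 0.06 rad; orange and blue at rest (x of orange in the frame of organiser between -0.008 and 0.008 m and z of orange in the frame of organiser below 0.008 m and angle between the x axis of orange and the x axis of organiser, either way round below 0.12 rad and y of orange in the frame of blue between -0.11 and -0.058 m and y of white_end in the frame of orange below -0.058 m and x of each of blue, white_b, white_c, white_end in the frame of organiser above -0.01 m and distance between each of white_b, white_c, white_end, blue and organiser below 0.16 m and angle between each of orange, blue, white_b, white_c, white_end's own z axis and vertical below 0.06 rad and linear speed of each of orange, blue below 0.01 m/s); the robot touches nothing.
It fails at once if the orange bottle is lifted (its underside more than 15 mm above the tray floor) (z of orange in the frame of organiser above 0.019 m).
It fails at once if a bottle is tipped more than 0.4 rad (angle between any of orange, blue, white_b, white_c, white_end's own z axis and vertical above 0.4 rad).
It fails at once if the cup, the dropper bottle or the glasses case is moved more than 20 mm (distance of any of cup, dropper, case from where it was at the start of the episode above 0.02 m).
It also fails if it takes over 72 s, if anything falls off the work surface, if the arm or the gripper's body presses on something with over 40 N, if the wrist force passes 120 N, or if a joint passes its speed limit or range.

## Robot

A 6-joint arm with a two-finger parallel gripper is mounted at the origin on the work surface. World frame = base frame: x ahead of the robot, y to its left, z up, the work surface at z = 0. Lengths are in m, angles in rad, forces in N, time in s.
With the tool pointing down it reaches from about 0.15 to 0.775 m from the base axis. Payload 6.1 kg.
Tool frame: the origin (TCP) lies on the centre line of the jaws, within the pads' length; the fingertips stand env.nose_length ahead of it and the grasp point (between the pads) lies 5 mm behind it (env.nose_length is the distance from the TCP to the fingertips, in m); z points along the fingers, y is the line along which they close (so a half turn about z gives the same grasp; the last joint's range is limited). The gripper opens to 85 mm and grips with 20 to 120 N. Pads are 22 mm wide; open, the fingers measure 114 mm over their backs; the gripper's body (76 mm by 85 mm) begins 54 mm behind the grasp point. The pads swing forward as they close: fully open they stand 13 mm farther back than shut.
Start: joints at [1.164, 0.126, -0.04, 1.405, 0, 1.571], TCP at [0.208, 0.482, 0.245] pointing down, gripper open.
Joint ranges: [-2.72, 2.72], [-0.95, 1.95], [-1.27, 1.35], [-1.78, 2.02], [-1.46, 1.47], [-3.14, 3.14]. Speed limits (rad/s): [2.39, 2.39, 3.01, 3.14, 3.14, 3.14].

## Interface

Orientations are given as a unit quaternion [w, x, y, z].
In Python, from cell import readout, viewer, workorder, env gives the robot as it stands.
- The arm moves only by the tool jog_arm, never from a script. Its argument "commands" is a list of rows, each an object with "slide": the shift along the tool's x, y, z in mm, a list of three; "turn": the turn, a rotation vector about the tool's x, y, z in rad, a list of three; "claw": the closure, from 0 (fully open) to 1 (shut). In form: [{"slide": [dx, dy, dz], "turn": [ax, ay, az], "claw": claw}, ...]. A call has 1 to 5 rows; each row shifts and turns the commanded pose from where the row before left it, along the tool's axes as they then stand; what a row does not reach is not made up. A row lasts 1/8 s, in which the tool goes at most 62.5 mm and 10.7 degrees, less where a joint would pass 70% of its speed; a pose out of reach is approached as far as the arm can. A call with a gripper value outside its range is refused whole. The fingers move at their own pace and stop on an object; the grip force is fixed at half the most. Time passes only in rows, so rows that do not move let the fingers close. It gives the time, the measured TCP pose, the force, the opening and the grip force at its end, in the units of the state.
- readout.get_state(): the state, without advancing time (a new reading comes with each control period).
- viewer.capture(name): name is "scene" or "top" or "wrist"; returns the picture (400x640x3 uint8, red, green, blue); there is no depth.
- viewer.camera_model(name): a dict with "intrinsics" (3x3 intrinsics, pixels), "R" (3x3) and "t" (3): a world point X has camera coordinates R X + t. Camera axes: x right, y down, z forward; pixel columns grow to the right and rows downward; lengths in m; the calibration is good to about 2 mm. A picture is of the moment at which its call begins: read the wrist's pose just before it. camera_model takes no time and is no camera call; for the wrist camera it gives the pose at the moment of the call.
- workorder.job_done(): hands the job in; it is judged then, once.
The state is a dict: "clock": time; "qpos": joint angles; "qd": joint speeds; "joint_efforts": joint torques, N m; "tcp_pos": TCP position; "tcp_rot": TCP orientation; "ft_force": force on the tool from outside, world axes, zero at the start; "ft_torque": the same for the moment, N m; "gripper_width": finger opening in m; "finger_force": force on a finger pad.
Only numpy, scipy, OpenCV 4.12 (cv2) and the standard library are available. Lean on these libraries where they do the work, as an engineer would, in place of code of your own. Each camera call takes 0.05 s, during which the arm holds its last target. There are 200 camera calls.

## Working session

There is one attempt and no reset: what is moved stays moved. The work goes in short steps, Python scripts to look and compute and a tool call to move; the robot and the scene stay as the last step left them, time stands still between calls to the robot, and variables do not carry over. Pictures are saved under pics/ and viewed, at most 10 in all, crops included, and the job is handed in when it is done.

Besides the shell and the picture viewer there is one more tool, called after ">>>" by a JSON object that holds its "api" and its "payload", one argument or row to a line. jog_arm: Moves the arm, as the interface text tells. Its arguments: {"type":"object","properties":{"commands":{"type":"array","items":{"type":"object","properties":{"slide":{"type":"array","items":{"type":"number"}},"turn":{"type":"array","items":{"type":"number"}},"claw":{"type":"number"}}}}},"required":["commands"]}

```bash
mkdir -p pics; python3 - <<'E'
from cell import readout, viewer, env
import cv2,numpy as np
s=readout.get_state(); print(s['clock'],s['tcp_pos'],s['tcp_rot'],s['gripper_width'],env.nose_length)
for n in ("top","scene"):
    cv2.imwrite(f"pics/{n}0.png",viewer.capture(n)[:,:,::-1]); m=viewer.camera_model(n); print(n,np.round(m['intrinsics'],1).tolist(),np.round(m['R'],4).tolist(),np.round(m['t'],4).tolist())
E
```

```text
0.0 [0.2075797  0.48179482 0.24450279] [-1.59758202e-04  2.02021921e-01  9.79380666e-01 -7.93133672e-04] 0.08548128073483242 0.014
top [[380.5, 0.0, 314.8], [0.0, 380.5, 191.5], [0.0, 0.0, 1.0]] [[-0.0125, -0.9998, -0.0135], [-0.9925, 0.0141, -0.1216], [0.1218, 0.0119, -0.9925]] [0.0307, 0.5608, 0.7296]
scene [[369.2, 0.0, 323.6], [0.0, 369.2, 206.3], [0.0, 0.0, 1.0]] [[-0.5039, 0.8637, 0.0059], [0.6733, 0.3971, -0.6237], [-0.5411, -0.3103, -0.7816]] [0.253, -0.3603, 1.1021]
```

View pics/top0.png

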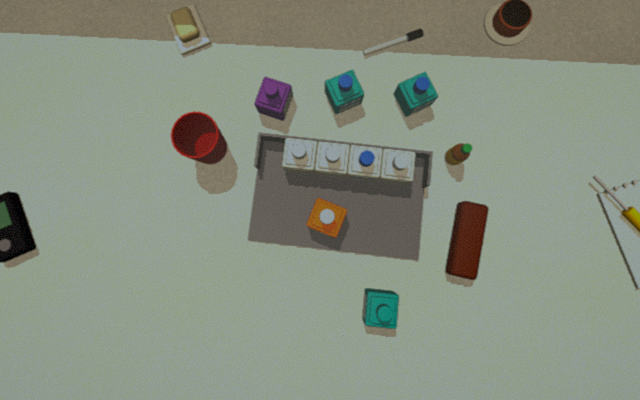

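View pics/scene0.png

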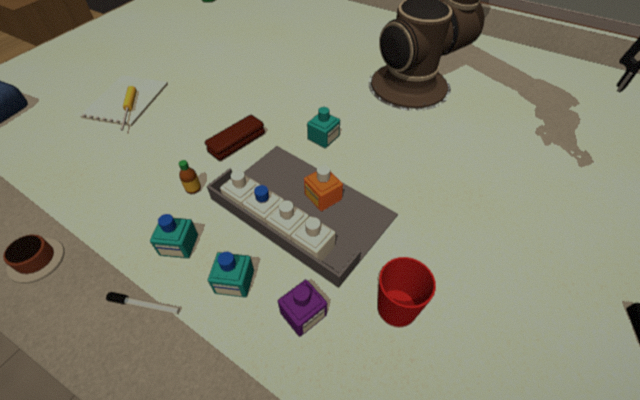

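Top view: the row runs left to right as white (298,150), white (333,155), blue cap (366,158), white_end (401,162), with orange at (327,217). The look-alikes are turquoise with blue caps (345,90) and (416,92), turquoise (381,309) and purple (273,97). The target blue is the white-bodied bottle in the tray. I'll confirm that in an enlarged crop.

```bash
python3 - <<'E'
import cv2
i=cv2.imread('pics/top0.png')[125:265,240:440]
cv2.imwrite('pics/top0c.png',cv2.resize(i,None,fx=4,fy=4,interpolation=cv2.INTER_CUBIC))
E
```

```text
(no output)
```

View pics/top0c.png

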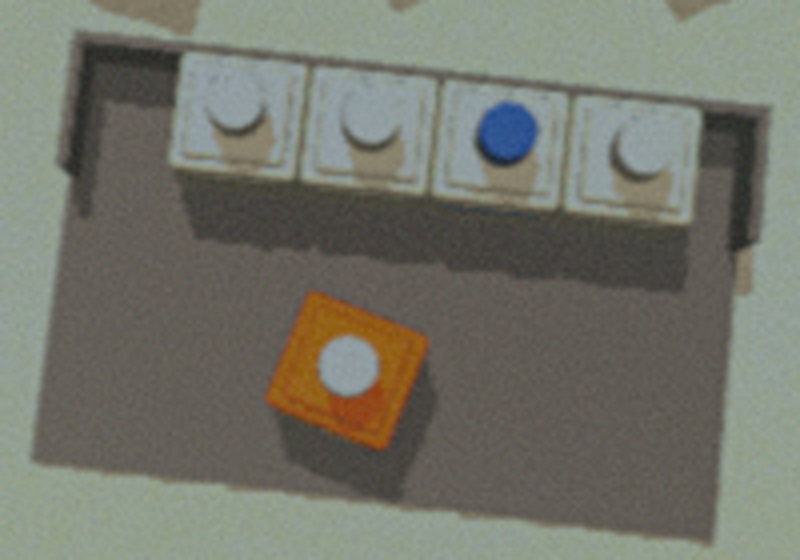

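The crop confirms it: the blue cap on a white body is third from left at crop (508,130). White_end is right of it at (643,148), and orange is at (349,365), turned.

```bash
cat > h.py <<'E'
from cell import readout, viewer, env
import cv2,numpy as np
from scipy.spatial.transform import Rotation as Rn
def ray(n,px,z):
    m=viewer.camera_model(n);R=np.array(m['R']);t=np.array(m['t']);K=np.array(m['intrinsics'])
    d=R.T@np.linalg.solve(K,[px[0],px[1],1]);c=-R.T@t
    return c+d*(z-c[2])/d[2]
def pc(u,v,z): return ray('top',(u/4+240-.375,v/4+125-.375),z)
def tool():
    q=readout.get_state()['tcp_rot']; return Rn.from_quat(np.r_[q[1:],q[0]]).as_matrix()
E
python3 - <<'E'
from h import *
caps=[pc(u,v,.092)[:2] for u,v in ((237,96),(370,114),(508,128),(643,145),(349,364))]
for c in caps: print('cap',np.round(c,4))
d=caps[0]-caps[3]; print('row yaw by caps',np.arctan2(-d[0],d[1]))
fl,fr=pc(33,460,.004)[:2],pc(715,543,.004)[:2]
d=fl-fr; yaw=np.arctan2(-d[0],d[1]); print('front',fl,fr,np.linalg.norm(d),yaw)
bl,br=pc(78,32,.045)[:2],pc(770,105,.045)[:2]; d=bl-br; print('back',bl,br,np.linalg.norm(d),np.arctan2(-d[0],d[1]))
X=np.array([np.cos(yaw),np.sin(yaw)]);Y=np.array([-X[1],X[0]])
o=(fl+fr)/2+.18*X; o2=(bl+br)/2-.035*X; print('origin',o,o2,'X',X)
for c in caps: print('tray',np.round([(c-o)@X,(c-o)@Y],4))
P=[pc(u,v,.060)[:2] for u,v in ((312,292),(430,345),(385,450),(268,402))]
print('orange',np.mean(P,0),[np.round(P[i]-P[(i+1)%4],4).tolist() for i in range(4)])
print(tool().round(3))
E
```

```text
cap [0.6358 0.0515]
cap [ 0.6262 -0.0109]
cap [ 0.6185 -0.0754]
cap [ 0.6094 -0.1381]
cap [0.509  0.0008]
row yaw by caps -0.1382320947771269
front [0.46688636 0.16275429] [ 0.42062693 -0.18549905] 0.3513122848767589 -0.1320596211640867
back [0.68134839 0.13413463] [ 0.63824157 -0.2123008 ] 0.34910701704912644 -0.12379334487050023
origin [ 0.62218935 -0.03507408] [ 0.62509973 -0.03447442] X [ 0.99129279 -0.13167611]
tray [0.0021 0.0876]
tray [0.0008 0.0245]
tray [ 0.0016 -0.0404]
tray [ 0.0009 -0.1038]
tray [-0.1169  0.0207]
orange [5.07065672e-01 4.51506004e-04] [[0.0264, 0.0565], [0.0499, -0.0226], [-0.0236, -0.0557], [-0.0528, 0.0218]]
[[-0.918  0.396 -0.001]
 [ 0.396  0.918 -0.001]
 [-0.    -0.001 -1.   ]]
```

>>> {"api": "jog_arm", "payload": {
  "commands": [
    {"slide": [0, 0, 0], "turn": [0, 0, -0.138], "claw": 1},
    {"slide": [0, 0, 0], "turn": [0, 0, -0.138], "claw": 1},
    {"slide": [-37, -41, 0], "turn": [0, 0, 0], "claw": 1},
    {"slide": [-37, -41, 0], "turn": [0, 0, 0], "claw": 1},
    {"slide": [-37, -41, 0], "turn": [0, 0, 0], "claw": 1}
  ]
}}

```text
clock: 0.72
tcp_pos: [0.3022, 0.3443, 0.2449]
tcp_rot: [-0.0, 0.065, 0.998, -0.0]
ft_force: [0.4, -0.5, -0.8]
gripper_width: -0.0001
finger_force: 0.0
```

>>> {"api": "jog_arm", "payload": {
  "commands": [
    {"slide": [-37, -41, 0], "turn": [0, 0, 0], "claw": 1},
    {"slide": [-37, -41, 0], "turn": [0, 0, 0], "claw": 1},
    {"slide": [-37, -41, 0], "turn": [0, 0, 0], "claw": 1},
    {"slide": [-37, -41, 0], "turn": [0, 0, 0], "claw": 1},
    {"slide": [-37, -41, 0], "turn": [0, 0, 0], "claw": 1}
  ]
}}

```text
clock: 1.35
tcp_pos: [0.459, 0.1166, 0.2451]
tcp_rot: [-0.0, 0.065, 0.998, 0.0]
ft_force: [0.9, 0.8, -1.0]
gripper_width: -0.0001
finger_force: 0.0
```

```bash
cat >> h.py <<'E'
YAW=-.13; X=np.array([np.cos(YAW),np.sin(YAW)]);Y=np.array([-X[1],X[0]]);O=np.array([.6227,-.035])
def tr(p): p=np.array(p[:2]); return np.round([(p-O)@X*1000,(p-O)@Y*1000],1)
def st():
    s=readout.get_state();T=tool();print('t',round(s['clock'],2),'tcp tray',tr(s['tcp_pos']),'z',round(s['tcp_pos'][2]*1000,1),'w',round(s['gripper_width'],4),'F',np.round(s['ft_force'],1),'yaw err',round(np.arctan2(-T[0,1],T[1,1])-YAW,4), 'tilt',np.round(T[:2,2],3))
E
python3 -c "from h import *; st(); print(tr([.614,-.1068]))"
```

```text
t 1.35 tcp tray [-181.9  129.1] z 245.1 w -0.0001 F [ 0.9  0.8 -1. ] yaw err -0.0009 tilt [-0.  0.]
[  0.7 -72.3]
```

>>> {"api": "jog_arm", "payload": {
  "commands": [
    {"slide": [-37, -41, 0], "turn": [0, 0, 0], "claw": 1},
    {"slide": [-37, -41, 0], "turn": [0, 0, 0], "claw": 1},
    {"slide": [-37, -41, 15], "turn": [0, 0, 0], "claw": 1},
    {"slide": [-37, -41, 20], "turn": [0, 0, 0], "claw": 1},
    {"slide": [-35, -39, 30], "turn": [0, 0, 0], "claw": 1}
  ]
}}

```text
clock: 1.98
tcp_pos: [0.6146, -0.1086, 0.1799]
tcp_rot: [0.001, 0.066, 0.998, -0.0]
ft_force: [0.4, 0.2, -0.0]
gripper_width: -0.0003
finger_force: 0.0
```

>>> {"api": "jog_arm", "payload": {
  "commands": [
    {"slide": [0, 0, 25], "turn": [0, 0, 0], "claw": 1},
    {"slide": [0, 0, 25], "turn": [0, 0, 0], "claw": 1},
    {"slide": [0, 0, 0], "turn": [0, 0, 0], "claw": 1}
  ]
}}

```text
clock: 2.35
tcp_pos: [0.6117, -0.1067, 0.1276]
tcp_rot: [-0.003, 0.066, 0.998, 0.0]
ft_force: [-0.6, 0.2, 0.1]
gripper_width: -0.0001
finger_force: 0.0
```

```bash
python3 -c "
from h import *; st()
i=viewer.capture('scene')[120:280,170:370,::-1]; cv2.imwrite('pics/s1.png',cv2.resize(i,None,fx=4,fy=3.7,interpolation=cv2.INTER_CUBIC))"
```

```text
t 2.35 tcp tray [ -1.6 -72.5] z 127.6 w -0.0001 F [-0.6  0.2  0.1] yaw err -0.0012 tilt [-0.005  0.001]
```

View pics/s1.png

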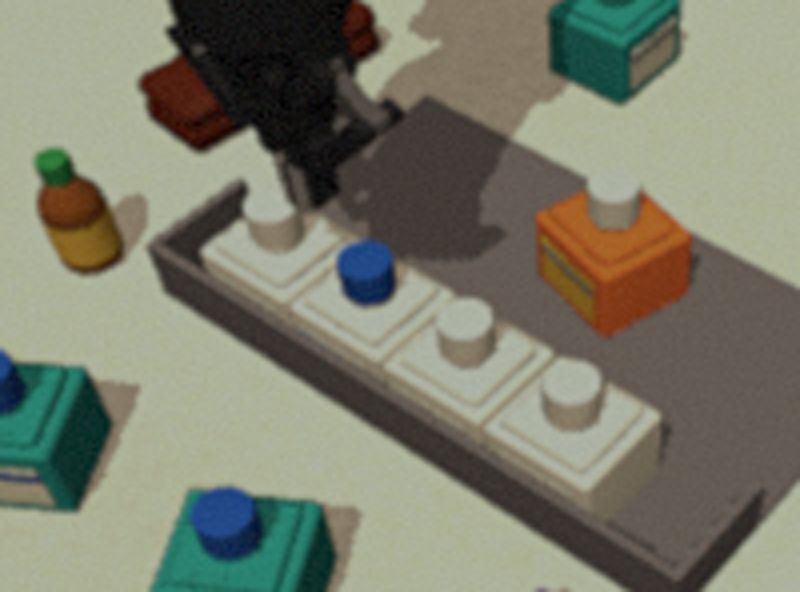

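>>> {"api": "jog_arm", "payload": {
  "commands": [
    {"slide": [-1, 0, 20], "turn": [0, 0, 0], "claw": 1},
    {"slide": [0, 0, 20], "turn": [0, 0, 0], "claw": 1},
    {"slide": [0, 0, 0], "turn": [0, 0, 0], "claw": 1}
  ]
}}

```text
clock: 2.78
tcp_pos: [0.614, -0.1066, 0.0903]
tcp_rot: [-0.001, 0.065, 0.998, 0.0]
ft_force: [-0.1, 0.8, -0.2]
gripper_width: -0.0
finger_force: 0.0
```

>>> {"api": "jog_arm", "payload": {
  "commands": [
    {"slide": [0, -8, 0], "turn": [0, 0, 0], "claw": 1},
    {"slide": [0, -8, 0], "turn": [0, 0, 0], "claw": 1},
    {"slide": [0, -8, 0], "turn": [0, 0, 0], "claw": 1},
    {"slide": [0, -7, 0], "turn": [0, 0, 0], "claw": 1},
    {"slide": [0, 0, 0], "turn": [0, 0, 0], "claw": 1}
  ]
}}

```text
clock: 3.4
tcp_pos: [0.6102, -0.1386, 0.0903]
tcp_rot: [-0.0, 0.066, 0.998, -0.0]
ft_force: [0.5, -0.2, -0.2]
gripper_width: -0.0002
finger_force: 0.0
```

```bash
python3 -c "
from h import *; st()"
```

```text
t 3.4 tcp tray [   1.  -104.3] z 90.3 w -0.0002 F [ 0.5 -0.2 -0.2] yaw err -0.0019 tilt [-0. -0.]
```

>>> {"api": "jog_arm", "payload": {
  "commands": [
    {"slide": [0, -3, 0], "turn": [0, 0, 0], "claw": 1},
    {"slide": [0, -2, 0], "turn": [0, 0, 0], "claw": 1},
    {"slide": [0, 0, 0], "turn": [0, 0, 0], "claw": 1},
    {"slide": [0, 18, 0], "turn": [0, 0, 0], "claw": 1},
    {"slide": [0, 18, 0], "turn": [0, 0, 0], "claw": 1}
  ]
}}

```text
clock: 4.03
tcp_pos: [0.6145, -0.1056, 0.0902]
tcp_rot: [-0.0, 0.065, 0.998, 0.0]
ft_force: [-0.5, 1.2, 0.4]
gripper_width: -0.0002
finger_force: 0.0
```

>>> {"api": "jog_arm", "payload": {
  "commands": [
    {"slide": [0, 8, 0], "turn": [0, 0, 0], "claw": 1},
    {"slide": [0, 8, 0], "turn": [0, 0, 0], "claw": 1},
    {"slide": [0, 8, 0], "turn": [0, 0, 0], "claw": 1},
    {"slide": [0, 8, 0], "turn": [0, 0, 0], "claw": 1},
    {"slide": [0, 8, 0], "turn": [0, 0, 0], "claw": 1}
  ]
}}

```text
clock: 4.65
tcp_pos: [0.6197, -0.067, 0.0904]
tcp_rot: [0.0, 0.066, 0.998, -0.0]
ft_force: [-0.4, -2.1, 1.1]
gripper_width: -0.0001
finger_force: 1.2
```

>>> {"api": "jog_arm", "payload": {
  "commands": [
    {"slide": [0, 5, 0], "turn": [0, 0, 0], "claw": 1},
    {"slide": [0, 3, 0], "turn": [0, 0, 0], "claw": 1},
    {"slide": [0, 2, 0], "turn": [0, 0, 0], "claw": 1},
    {"slide": [0, 0, 0], "turn": [0, 0, 0], "claw": 1}
  ]
}}

```text
clock: 5.15
tcp_pos: [0.6209, -0.0572, 0.0902]
tcp_rot: [-0.0, 0.065, 0.998, 0.0]
ft_force: [0.2, -1.2, 0.5]
gripper_width: -0.0
finger_force: 0.6
```

```bash
python3 -c "
from h import *; st()
i=viewer.capture('top')[125:265,240:440,::-1]; cv2.imwrite('pics/t2.png',cv2.resize(i,None,fx=4,fy=4,interpolation=cv2.INTER_CUBIC))"
```

```text
t 5.15 tcp tray [  1.1 -22.2] z 90.2 w -0.0 F [ 0.2 -1.2  0.5] yaw err -0.0007 tilt [-0.  0.]
```

View pics/t2.png

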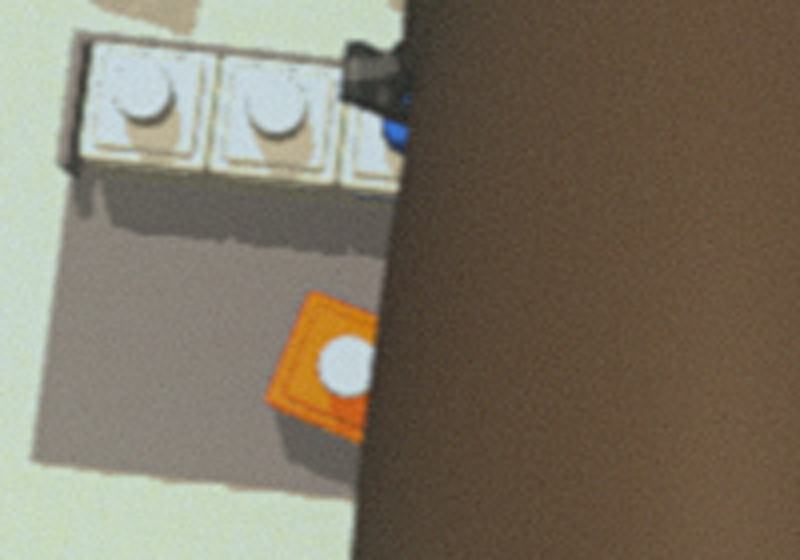

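>>> {"api": "jog_arm", "payload": {
  "commands": [
    {"slide": [0, -3, 0], "turn": [0, 0, 0], "claw": 1},
    {"slide": [0, 0, -25], "turn": [0, 0, 0], "claw": 1},
    {"slide": [0, 0, -25], "turn": [0, 0, 0], "claw": 1},
    {"slide": [44, 16, 0], "turn": [0, 0, 0], "claw": 0.5},
    {"slide": [44, 17, 0], "turn": [0, 0, 0], "claw": 0}
  ]
}}

```text
clock: 5.82
tcp_pos: [0.5369, -0.0158, 0.1403]
tcp_rot: [0.0, 0.066, 0.998, 0.0]
ft_force: [0.7, -0.4, 0.2]
gripper_width: 0.0358
finger_force: 0.0
```

>>> {"api": "jog_arm", "payload": {
  "commands": [
    {"slide": [44, 17, 0], "turn": [0, 0, 0], "claw": 0},
    {"slide": [0, 0, 0], "turn": [0, 0, 0.15], "claw": 0},
    {"slide": [0, 0, 0], "turn": [0, 0, 0.15], "claw": 0},
    {"slide": [0, 0, 0], "turn": [0, 0, 0], "claw": 0}
  ]
}}

```text
clock: 6.32
tcp_pos: [0.496, 0.0066, 0.1404]
tcp_rot: [0.0, 0.213, 0.977, 0.0]
ft_force: [0.2, 0.6, 0.0]
gripper_width: 0.0857
finger_force: 0.0
```

```bash
python3 -c "
from h import *; st()
i=viewer.capture('wrist')[:,:,::-1]; cv2.imwrite('pics/w3.png',i)
m=viewer.camera_model('wrist');K=np.array(m['intrinsics']);R=np.array(m['R']);t=np.array(m['t'])
a=-.30
for dx,dy in((30,32),(30,-32),(-30,-32),(-30,32),(0,0)):
    p=np.array([-117.5+dx*np.cos(a)-dy*np.sin(a),20.5+dx*np.sin(a)+dy*np.cos(a)])/1000
    w=np.r_[O+p[0]*X+p[1]*Y,.060 if dx else .092]; c=K@(R@w+t); print(dx,dy,np.round(c[:2]/c[2]))
"
```

```text
t 6.33 tcp tray [-131.    24.8] z 140.4 w 0.0857 F [0.2 0.6 0. ] yaw err -0.2991 tilt [0.    0.001]
30 32 [367. 269.]
30 -32 [275. 269.]
-30 -32 [271. 186.]
-30 32 [371. 186.]
0 0 [321. 253.]
```

View pics/w3.png

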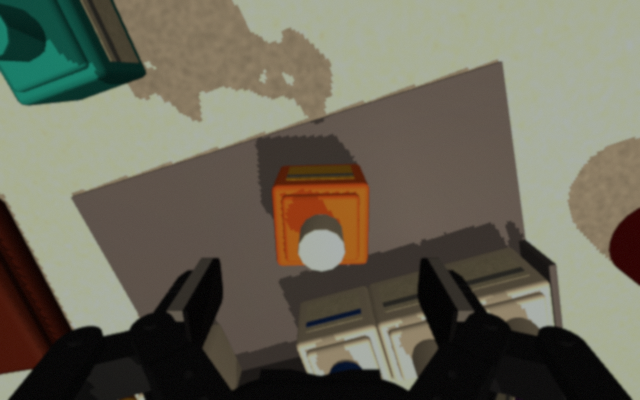

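>>> {"api": "jog_arm", "payload": {
  "commands": [
    {"slide": [0, 0, 30], "turn": [0, 0, 0], "claw": 0},
    {"slide": [0, 0, 30], "turn": [0, 0, 0], "claw": 0},
    {"slide": [0, 0, 25], "turn": [0, 0, 0], "claw": 0},
    {"slide": [0, 0, 15], "turn": [0, 0, 0], "claw": 0},
    {"slide": [0, 0, 0], "turn": [0, 0, 0], "claw": 0.1}
  ]
}}

```text
clock: 7.0
tcp_pos: [0.4955, 0.0064, 0.0394]
tcp_rot: [-0.001, 0.213, 0.977, -0.0]
ft_force: [-0.6, 0.1, -0.2]
gripper_width: 0.0767
finger_force: 0.0
```

>>> {"api": "jog_arm", "payload": {
  "commands": [
    {"slide": [0, 0, 0], "turn": [0, 0, 0], "claw": 0.2},
    {"slide": [0, 0, 0], "turn": [0, 0, 0], "claw": 0.3},
    {"slide": [0, 0, 0], "turn": [0, 0, 0], "claw": 0.3},
    {"slide": [0, 0, 0], "turn": [0, 0, 0], "claw": 0.3}
  ]
}}

```text
clock: 7.5
tcp_pos: [0.4973, 0.0065, 0.0418]
tcp_rot: [0.001, 0.214, 0.977, 0.0]
ft_force: [-0.7, 0.1, 6.3]
gripper_width: 0.0633
finger_force: 67.0
```

```bash
python3 -c "
from h import *; st(); print(readout.get_state()['finger_force'])"
```

```text
t 7.5 tcp tray [-129.7   24.9] z 41.8 w 0.0633 F [-0.7  0.1  6.3] yaw err -0.3005 tilt [0.003 0.   ]
67.02551364898682
```

>>> {"api": "jog_arm", "payload": {
  "commands": [
    {"slide": [0, 0, 0], "turn": [0, 0, -0.15], "claw": 0.3},
    {"slide": [0, 0, 0], "turn": [0, 0, -0.15], "claw": 0.3},
    {"slide": [0, -25, 0], "turn": [0, 0, 0], "claw": 0.3},
    {"slide": [0, -25, 0], "turn": [0, 0, 0], "claw": 0.3},
    {"slide": [0, -25, 0], "turn": [0, 0, 0], "claw": 0.3}
  ]
}}

```text
clock: 8.12
tcp_pos: [0.4876, -0.0682, 0.0418]
tcp_rot: [0.002, 0.065, 0.998, 0.001]
ft_force: [0.6, 2.5, 5.6]
gripper_width: 0.0629
finger_force: 67.1
```

>>> {"api": "jog_arm", "payload": {
  "commands": [
    {"slide": [0, -15, 0], "turn": [0, 0, 0], "claw": 0.3},
    {"slide": [0, 0, 0], "turn": [0, 0, 0], "claw": 0.3}
  ]
}}

```text
clock: 8.38
tcp_pos: [0.4854, -0.0843, 0.0418]
tcp_rot: [0.001, 0.066, 0.998, -0.001]
ft_force: [-0.6, -3.0, 6.7]
gripper_width: 0.0633
finger_force: 67.2
```

```bash
python3 -c "
from h import *; st()
i=viewer.capture('scene')[120:280,170:370,::-1]; cv2.imwrite('pics/s4.png',cv2.resize(i,None,fx=4,fy=3.7,interpolation=cv2.INTER_CUBIC))"
```

```text
t 8.38 tcp tray [-129.7  -66.7] z 41.8 w 0.0633 F [-0.6 -3.   6.7] yaw err -0.0025 tilt [ 0.003 -0.002]
```

View pics/s4.png

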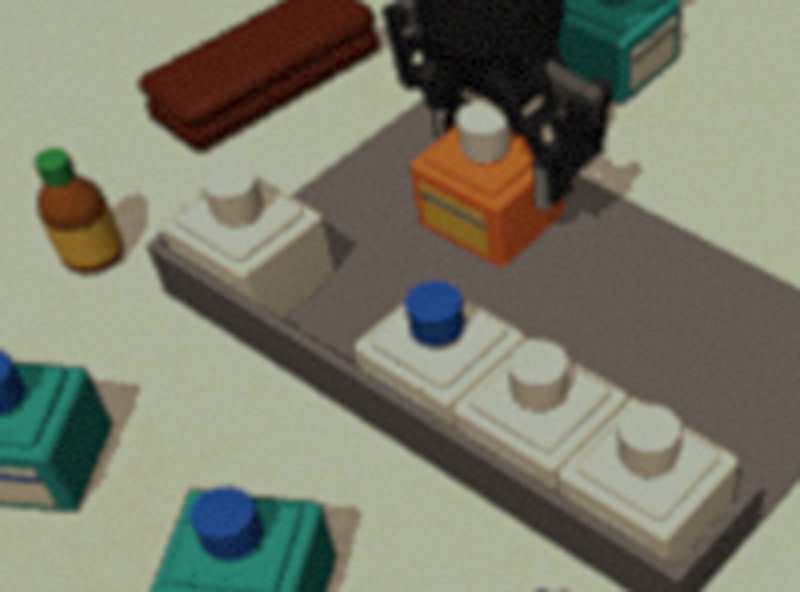

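The gap is open between white_end (cap at crop 230,182) and blue (434,300). Orange (482,120) is squared up in front. Next I'll check its centring on the gap.

```bash
python3 -c "
from h import *
for n,u,v in (('end',230,180),('blue',435,301),('orange',482,119)):
    print(n,tr(ray('scene',(170+u/4-.375,120+v/3.7-.365),.092)))
"
```

```text
end [  -0.4 -135.4]
blue [-0.5  5.4]
orange [-116.9  -66.1]
```

>>> {"api": "jog_arm", "payload": {
  "commands": [
    {"slide": [-15, 1, 0], "turn": [0, 0, 0], "claw": 0.3},
    {"slide": [-20, 0, 0], "turn": [0, 0, 0], "claw": 0.3},
    {"slide": [-20, 0, 0], "turn": [0, 0, 0], "claw": 0.3},
    {"slide": [-15, 0, 0], "turn": [0, 0, 0], "claw": 0.3},
    {"slide": [-8, 0, 0], "turn": [0, 0, 0], "claw": 0.3}
  ]
}}

```text
clock: 9.05
tcp_pos: [0.563, -0.092, 0.0418]
tcp_rot: [0.001, 0.065, 0.998, 0.0]
ft_force: [-2.4, 0.4, 9.7]
gripper_width: 0.063
finger_force: 67.5
```

>>> {"api": "jog_arm", "payload": {
  "commands": [
    {"slide": [-5, 0, 0], "turn": [0, 0, 0], "claw": 0.3},
    {"slide": [0, 0, 0], "turn": [0, 0, 0], "claw": 0.3},
    {"slide": [0, 0, 0], "turn": [0, 0, 0], "claw": 0.15},
    {"slide": [0, 0, 0], "turn": [0, 0, 0], "claw": 0.0},
    {"slide": [0, 0, 0], "turn": [0, 0, 0], "claw": 0.0}
  ]
}}

```text
clock: 9.68
tcp_pos: [0.5666, -0.0926, 0.0401]
tcp_rot: [-0.0, 0.065, 0.998, -0.0]
ft_force: [-0.4, -0.3, -0.6]
gripper_width: 0.0855
finger_force: 0.0
```

```bash
python3 -c "
from h import *; st()"
```

```text
t 9.68 tcp tray [-48.2 -64.4] z 40.1 w 0.0855 F [-0.4 -0.3 -0.6] yaw err -0.0008 tilt [-0.  0.]
```

>>> {"api": "jog_arm", "payload": {
  "commands": [
    {"slide": [0, 0, -35], "turn": [0, 0, 0], "claw": 0},
    {"slide": [0, 0, -40], "turn": [0, 0, 0], "claw": 0},
    {"slide": [25, 0, 0], "turn": [0, 0, 0], "claw": 0},
    {"slide": [22, 0, 0], "turn": [0, 0, 0], "claw": 1},
    {"slide": [0, 0, 0], "turn": [0, 0, 0], "claw": 1}
  ]
}}

```text
clock: 10.3
tcp_pos: [0.5191, -0.0863, 0.1154]
tcp_rot: [-0.0, 0.065, 0.998, 0.0]
ft_force: [0.2, 0.4, 0.7]
gripper_width: 0.0515
finger_force: 0.0
```

>>> {"api": "jog_arm", "payload": {
  "commands": [
    {"slide": [0, 0, 0], "turn": [0, 0, 0], "claw": 1},
    {"slide": [0, 0, 25], "turn": [0, 0, 0], "claw": 1},
    {"slide": [0, 0, 30], "turn": [0, 0, 0], "claw": 1},
    {"slide": [0, 0, 20], "turn": [0, 0, 0], "claw": 1},
    {"slide": [0, 0, 0], "turn": [0, 0, 0], "claw": 1}
  ]
}}

```text
clock: 10.92
tcp_pos: [0.5196, -0.0864, 0.0386]
tcp_rot: [-0.002, 0.065, 0.998, 0.0]
ft_force: [-0.4, 0.2, -0.2]
gripper_width: 0.0002
finger_force: 0.0
```

```bash
python3 -c "
from h import *; st()
i=viewer.capture('scene')[120:280,170:370,::-1]; cv2.imwrite('pics/s5.png',cv2.resize(i,None,fx=4,fy=3.7,interpolation=cv2.INTER_CUBIC))"
```

```text
t 10.93 tcp tray [-95.6 -64.3] z 38.6 w 0.0002 F [-0.4  0.2 -0.2] yaw err -0.0008 tilt [-0.003  0.001]
```

View pics/s5.png

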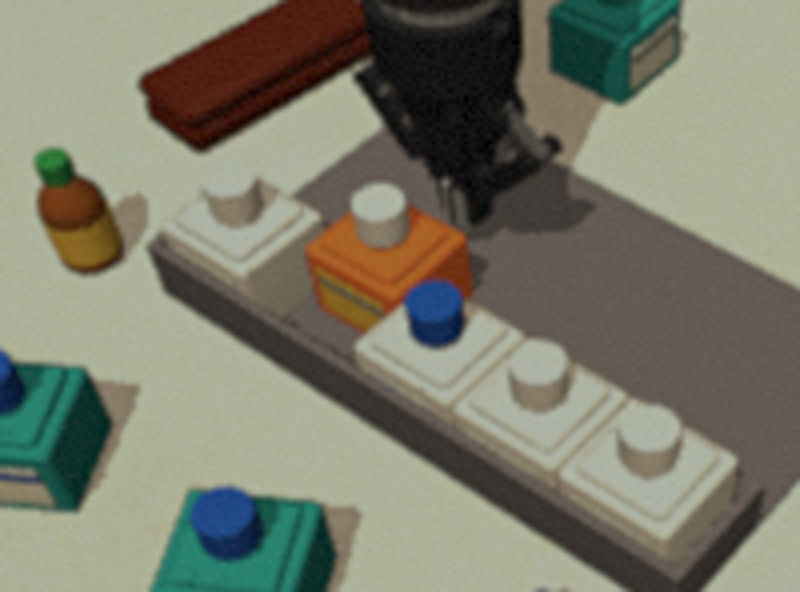

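Orange (cap at 380,205) sits square in the mouth of the gap, partly in, and the neighbours haven't moved. Pushing it home.

>>> {"api": "jog_arm", "payload": {
  "commands": [
    {"slide": [-10, 0, 0], "turn": [0, 0, 0], "claw": 1},
    {"slide": [-10, 0, 0], "turn": [0, 0, 0], "claw": 1},
    {"slide": [-8, 0, 0], "turn": [0, 0, 0], "claw": 1},
    {"slide": [-8, 0, 0], "turn": [0, 0, 0], "claw": 1},
    {"slide": [-8, 0, 0], "turn": [0, 0, 0], "claw": 1}
  ]
}}

```text
clock: 11.6
tcp_pos: [0.5644, -0.0923, 0.0403]
tcp_rot: [-0.0, 0.065, 0.998, 0.0]
ft_force: [-1.6, 1.1, 0.9]
gripper_width: 0.0
finger_force: 0.6
```

>>> {"api": "jog_arm", "payload": {
  "commands": [
    {"slide": [-5, 0, 0], "turn": [0, 0, 0], "claw": 1},
    {"slide": [-3, 0, 0], "turn": [0, 0, 0], "claw": 1},
    {"slide": [-2, 0, 0], "turn": [0, 0, 0], "claw": 1},
    {"slide": [0, 0, 0], "turn": [0, 0, 0], "claw": 1}
  ]
}}

```text
clock: 12.1
tcp_pos: [0.5739, -0.0935, 0.0403]
tcp_rot: [0.0, 0.065, 0.998, -0.0]
ft_force: [0.6, -0.4, -0.2]
gripper_width: -0.0001
finger_force: 0.0
```

```bash
python3 -c "
from h import *; st()"
```

```text
t 12.1 tcp tray [-40.8 -64.4] z 40.3 w -0.0001 F [ 0.6 -0.4 -0.2] yaw err -0.0008 tilt [ 0. -0.]
```

>>> {"api": "jog_arm", "payload": {
  "commands": [
    {"slide": [-1, 0, 0], "turn": [0, 0, 0], "claw": 1},
    {"slide": [-1, 0, 0], "turn": [0, 0, 0], "claw": 1},
    {"slide": [0, 0, 0], "turn": [0, 0, 0], "claw": 1}
  ]
}}

```text
clock: 12.48
tcp_pos: [0.5758, -0.0938, 0.0403]
tcp_rot: [0.0, 0.065, 0.998, -0.0]
ft_force: [-0.7, -0.5, -0.5]
gripper_width: -0.0
finger_force: 0.3
```

>>> {"api": "jog_arm", "payload": {
  "commands": [
    {"slide": [-1, 0, 0], "turn": [0, 0, 0], "claw": 1},
    {"slide": [0, 0, 0], "turn": [0, 0, 0], "claw": 1}
  ]
}}

```text
clock: 12.72
tcp_pos: [0.5759, -0.0939, 0.0403]
tcp_rot: [-0.001, 0.065, 0.998, -0.0]
ft_force: [-4.3, 0.3, 4.0]
gripper_width: -0.0
finger_force: 2.6
```

The TCP stopped and the force is rising, which fits the home position (TCP at -39 mm). Retracting to check.

>>> {"api": "jog_arm", "payload": {
  "commands": [
    {"slide": [10, 0, 0], "turn": [0, 0, 0], "claw": 1},
    {"slide": [40, 0, 0], "turn": [0, 0, 0], "claw": 1},
    {"slide": [30, 0, -40], "turn": [0, 0, 0], "claw": 1},
    {"slide": [40, 0, -40], "turn": [0, 0, 0], "claw": 1},
    {"slide": [50, 0, -30], "turn": [0, 0, 0], "claw": 1}
  ]
}}

```text
clock: 13.35
tcp_pos: [0.4079, -0.0716, 0.1519]
tcp_rot: [0.001, 0.065, 0.998, -0.0]
ft_force: [0.8, 0.8, 1.0]
gripper_width: -0.0002
finger_force: 0.0
```

```bash
python3 -c "
from h import *; st()
i=viewer.capture('scene')[120:280,170:370,::-1]; a=cv2.resize(i,None,fx=4,fy=3.7,interpolation=cv2.INTER_CUBIC); cv2.imwrite('pics/s6.png',a)"
```

```text
t 13.35 tcp tray [-208.3  -64.2] z 151.9 w -0.0002 F [0.8 0.8 1. ] yaw err -0.0007 tilt [ 0.003 -0.   ]
```

View pics/s6.png

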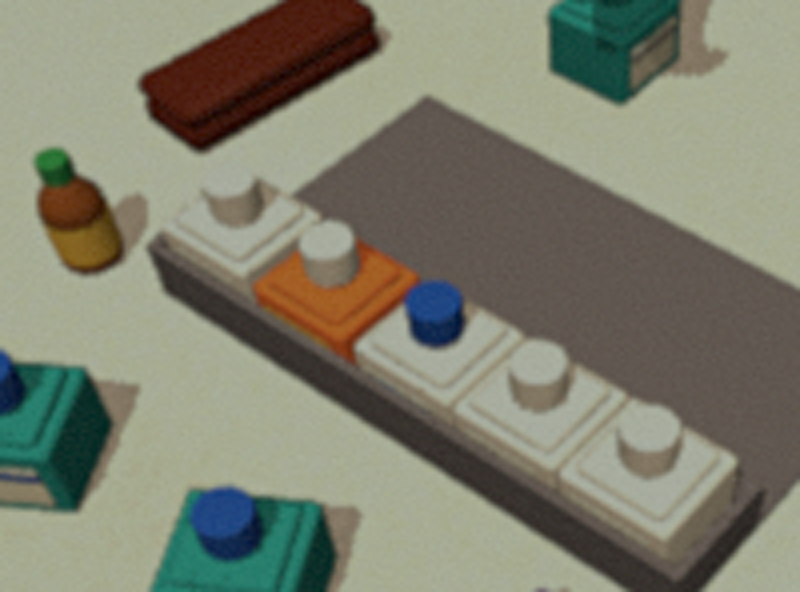

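Orange (cap at 329,238) is level with the row, square, and between white_end (230,180) and blue (435,301). All the bottles are upright and the robot is clear.

```bash
python3 -c "
from cell import workorder; print(workorder.job_done())"
```

```text
the job is handed in; nothing more can be done
None
```

The orange bottle is in the row directly right of the blue-capped one, square and against the back wall, as the last camera view shows; the job is handed in, but no verdict came back.

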